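Lock the whetstone in its holder

TASK

Lock the grey whetstone into its holder for sharpening: with a fingertip, push the black sliding jaw along the holder towards the stone, on past the first notch, until it clicks into the second notch (the one with the orange marks), where it just closes up to the stone. Only push: do not lift or tip the stone, do not ram the jaw hard against it, and leave the other things on the counter where they are. Then draw the hand back, leaving the jaw seated in that notch.

Things in the scene. Friction and masses are not known exactly. Their poses are not given: they have to be found in the camera images.
- stone_holder: Low aluminium holder, fixed; base 75 x 285 mm (x +-37, y -150 to +135 mm). Origin on the counter; +y runs along it from the sliding to the fixed jaw. Bed 16 mm above the counter, 63 mm wide; side rails 24 mm high. Fixed black jaw at the +y end: inner face y = +114.5 mm, top 36 mm high. Two V notches, 9 mm wide, cross the bed at y = -82 mm (first) and -52 mm (second, orange marks on the side rails).
- jaw (a joint): Travel of the black sliding jaw along the holder's +y, m: 0 = farthest from the stone (start 0 to 0.018), 0.030 = in the first notch, 0.060 = in the second, orange-marked notch (the aim), 0.066 = end stop. Sliding takes 1 to 2 N, up to 4 N while shoving the stone; the force dips as a sprung pin under the jaw drops into a notch, and getting out takes 6 to 9 N. Let go within 1.5 mm of a notch, it seats itself.
- jaw_face (a point): Middle of the flat outer face of the jaw's push plate, 43 mm above the counter, facing the holder's -y: push here towards +y. Plate 50 mm wide, 12 mm thick, top 62 mm high; it stands on the outer end of the jaw block (60 mm wide, 30 mm long, 35 mm high). The inner face that meets the stone lies 30 mm beyond this point, the white index line and the sprung pin 15 mm beyond. The jaw cannot be lifted off.
- notch (a point): Point on the bed in the middle of the second notch, between the two orange marks, 16 mm above the counter, at y = -52 mm of the holder; the jaw's white line must come to rest over it.
- whetstone: Grey sharpening stone, 55 x 150 x 23 mm, loose, 0.3 to 0.6 kg; origin at the centre of its underside, long axis y. It lies on the holder's bed along the holder, between the jaws, at first with slack; the jaw shoves it along when it meets it. With the jaw in the second notch 1.5 mm of slack is left.
- mug: Green and white mug, 65 x 91 x 55 mm, loose bystander behind the holder; origin under its centre.
- tamper: Coffee tamper with steel foot and black grip, 58 mm across, 82 mm high, loose bystander behind the holder; origin under its centre.
- jigger: Steel double jigger, 44 mm across, 74 mm high, loose bystander behind the holder; origin under its centre.
- pour_stopper: Bottle pourer with black stopper and bent steel spout, 33 x 43 x 70 mm, loose bystander behind the holder; origin under its centre.
- peeler: Red peeler, 49 x 131 x 14 mm, loose bystander left of the holder; origin under its centre.

How it is judged:
By the outcome, as a careful person would: the job done as asked, in the order asked, and still so for the second after the job is handed in, with the robot touching nothing.
It also fails if it takes over 38 s, if anything falls off the work surface, if the arm or the gripper's body presses on something with over 40 N, if the wrist force passes 120 N, or if a joint passes its speed limit or range.

ROBOT

A 6-joint arm with a two-finger parallel gripper is mounted at the origin on a cart in front of the work surface, level with it; the furniture and walls round the work are solid. World frame = base frame: x ahead of the robot, y to its left, z up, the work surface at z = 0. Lengths are in m, angles in rad, forces in N, time in s.
With the tool pointing down it reaches from about 0.325 to 0.775 m from the base axis. Payload 5.5 kg.
Tool frame: the origin (TCP) lies at the very end of the fingers, on their centre line; the grasp point (between the pads) lies 19 mm behind it; y points along the fingers, x is the direction in which the jaws open and shut, and the axes are right-handed (so a half turn about y gives the same grasp; the last joint's range is limited). The gripper opens to 85 mm and grips with 20 to 120 N. Pads are 22 mm wide; open, the fingers measure 114 mm over their backs; the gripper's body (76 mm by 85 mm) begins 54 mm behind the grasp point. The pads swing forward as they close: fully open they stand 13 mm farther back than shut.
Start: joints at [-1.312, 0.091, 1.231, -0, 1.82, -0.057], TCP at [0.186, -0.57, 0.231] pointing down, gripper open.
Joint ranges: [-2.87, 2.87], [-0.86, 2.18], [0.17, 2.46], [-1.51, 4.65], [0.06, 2.69], [-2.65, 2.65]. Speed limits (rad/s): [2.57, 2.57, 3.01, 3.14, 3.14, 3.14].

INTERFACE

Orientations are given as a unit quaternion [w, x, y, z].
In Python, from workcell import ctrl gives the robot as it stands.
- The arm moves only by the shell command python3 -m inch 'ROWS' [FORCE]. ROWS is a JSON object of lists of equal length, an entry for each row: "offset": the shift along the tool's x, y, z in m, a list of three; "dr": the turn, a rotation vector about the tool's x, y, z in degrees, a list of three; "gripper": the closure, from 0 (fully open) to 1 (shut). In form: {"offset": [[dx, dy, dz], ...], "dr": [[ax, ay, az], ...], "gripper": [gripper, ...]}. A call has 1 to 5 rows; each row is the pose to reach, as a shift and turn from the pose commanded when the call began, along the tool's axes at that moment; what a row does not reach only later rows make up. A row lasts 1/12 s, in which the tool goes at most 41.7 mm and 7.16 degrees, less where a joint would pass 70% of its speed; a pose out of reach is approached as far as the arm can. A call with a gripper value outside its range is refused whole. The fingers move at their own pace and stop on an object; FORCE is the grip in N (left out, the last holds). Time passes only in rows, so rows that repeat a pose let the fingers close. It gives the time, the measured TCP pose, the force and the opening at its end, in the units of the state.
- ctrl.sense(): the state, without advancing time (a new reading comes with each control period).
- ctrl.read_camera(name): name is "scene" or "side" or "wrist"; returns the picture (420x560x3 uint8, blue, green, red); there is no depth.
- ctrl.calibration(name): a dict with "mtx" (3x3 intrinsics, pixels), "rvec" (rotation vector, rad) and "tvec" (3), from world to camera coordinates, as OpenCV has them; the wrist camera has in their place "mount" (4x4, takes a point from camera to tool coordinates, whose origin is the TCP and whose axes are the tool frame's). Camera axes: x right, y down, z forward; pixel columns grow to the right and rows downward; lengths in m; the calibration is good to about 2 mm. A picture is of the moment at which its call begins: read the wrist's pose just before it. calibration takes no time and is no camera call.
- ctrl.hand_in(): hands the job in, once; it reports no verdict.
The state is a dict: "time": time; "joints": joint angles; "qd": joint speeds; "tau": joint torques, N m; "ee_pos": TCP position; "eef_rot": TCP orientation; "wrist_force": force on the tool from outside, world axes, zero at the start; "torque": the same for the moment, N m; "grip_width": finger opening in m.
Only numpy, scipy, OpenCV 4.12 (cv2) and the standard library are available. Lean on these libraries where they do the work, as an engineer would, in place of code of your own. Each camera call takes 0.05 s, during which the arm holds its last target.

## Working session

There is one attempt and no reset: what is moved stays moved. The work goes in short steps, Python scripts to look and compute and a shell command to move; the robot and the scene stay as the last step left them, time stands still between calls to the robot, and variables do not carry over. Pictures are saved under pics/ and viewed, and the job is handed in when it is done.

```bash
ls; mkdir -p pics; python3 - <<'E'
from workcell import ctrl
import cv2
s=ctrl.sense()
for k,v in s.items(): print(k,v)
for n in ("scene","side"):
    cv2.imwrite(f"pics/{n}0.png",ctrl.read_camera(n)); print(ctrl.calibration(n))
print(ctrl.calibration("wrist"))
E
```

```text
pics
time 0.0
joints [-1.31167483e+00  9.19074389e-02  1.23191311e+00  3.11945874e-05
  1.81979008e+00 -5.67209811e-02]
qd [-0.00223998 -0.0017976  -0.00124302 -0.00077821 -0.00162986 -0.00058829]
tau [ 6.33457284e-05 -4.58731377e+01 -4.18021202e+01 -4.54376402e-05
  1.17069850e-02  4.15514066e-06]
ee_pos [ 0.18629383 -0.57004783  0.23010641]
eef_rot [ 0.57287152 -0.57195306  0.41568906 -0.41459682]
wrist_force [-0.6181499  -0.88819269  0.24583332]
torque [ 0.00085883 -0.02389574  0.01933268]
grip_width 0.08539867916419534
{'mtx': array([[409.34810569,   0.        , 286.45506559],
       [  0.        , 409.34810569, 205.30768345],
       [  0.        ,   0.        ,   1.        ]]), 'rvec': array([ 1.25343773, -2.08615362,  1.07770102]), 'tvec': array([0.36019548, 0.31832337, 0.69333125])}
{'mtx': array([[460.43859451,   0.        , 277.43634361],
       [  0.        , 460.43859451, 208.44107331],
       [  0.        ,   0.        ,   1.        ]]), 'rvec': array([ 1.00065655, -2.43602083,  1.05816112]), 'tvec': array([0.4698455 , 0.25689   , 0.89455661])}
{'mtx': array([[335.81321341,   0.        , 273.95081802],
       [  0.        , 335.81321341, 210.73189917],
       [  0.        ,   0.        ,   1.        ]]), 'mount': array([[ 9.99999873e-01,  1.35711401e-04, -4.86021620e-04,
        -1.13992187e-03],
       [ 5.03774525e-04, -3.24005290e-01,  9.46055135e-01,
        -1.43176021e-01],
       [-2.90831084e-05, -9.46055259e-01, -3.24005317e-01,
         8.36627375e-02],
       [ 0.00000000e+00,  0.00000000e+00,  0.00000000e+00,
         1.00000000e+00]])}
```

View pics/scene0.png

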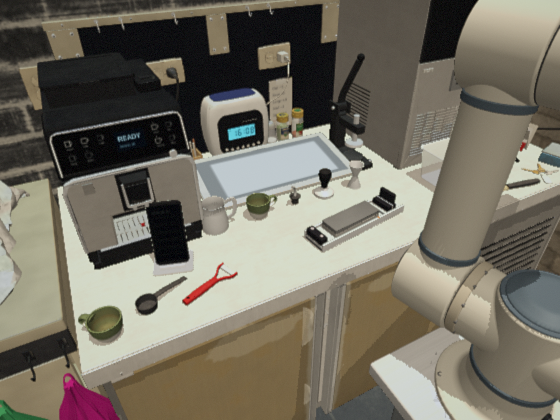

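View pics/side0.png

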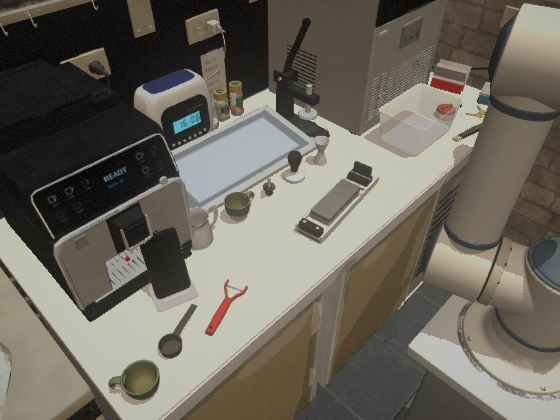

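```bash
python3 - <<'E'
import cv2,numpy as np
a=cv2.imread("pics/scene0.png")[180:255,295:410]; b=cv2.imread("pics/side0.png")[150:250,285:390]
cv2.imwrite("pics/c1.png",cv2.resize(a,None,fx=6.9,fy=6.9,interpolation=cv2.INTER_CUBIC))
cv2.imwrite("pics/c2.png",cv2.resize(b,None,fx=6,fy=6,interpolation=cv2.INTER_CUBIC))
E
```

```text
(no output)
```

View pics/c1.png

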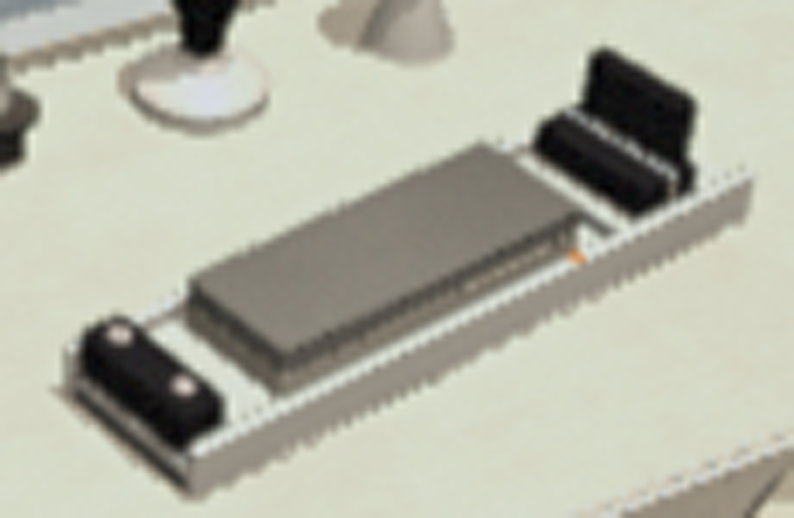

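View pics/c2.png

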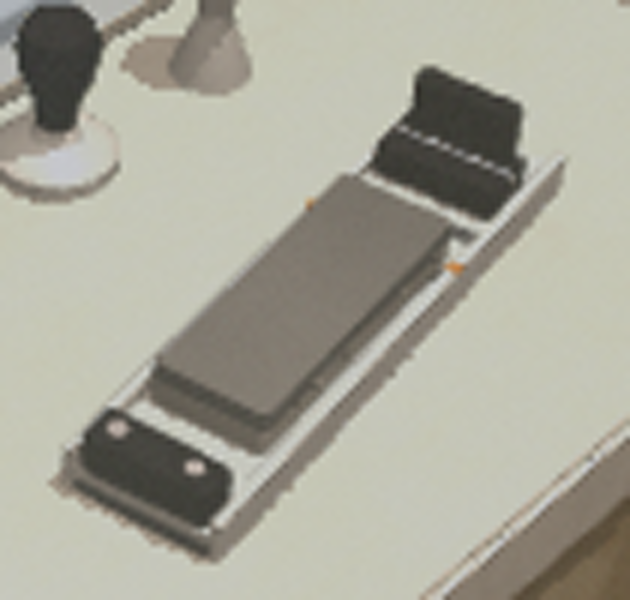

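```bash
cat > fit.py <<'E'
from workcell import ctrl
import cv2,numpy as np
from scipy.optimize import least_squares
S=lambda u,v:("scene",295+u/6.9-.4,180+v/6.9-.4)
D=lambda u,v:("side",285+u/6-.4,150+v/6-.4)
# x,y,z,jawflag
P=[((-37,135,0,0),S(192,497)),((-37,135,0,0),D(212,562)),((-37,135,24,0),S(192,455)),
((-37,-150,24,0),S(752,178)),((-37,-150,24,0),D(563,157)),((-37,-150,0,0),S(745,217)),((-37,-150,0,0),D(560,185)),
((-34.5,-52,24,0),S(575,256)),((-34.5,-52,24,0),D(455,267)),((34.5,-52,24,0),D(311,203)),
((30,-112,35,1),S(568,110)),((-30,-112,35,1),S(680,178)),((30,-112,35,1),D(398,125)),((-30,-112,35,1),D(515,175)),
((25,-121,62,1),S(598,45)),((-25,-121,62,1),S(695,98)),((25,-121,62,1),D(422,64)),((-25,-121,62,1),D(523,99))]
C={n:ctrl.calibration(n) for n in("scene","side")}
def proj(p):
    x,y,t,q=p; o=[]
    for (a,b,c,f),(n,u,v) in P:
        b=b/1e3+f*q;a/=1e3
        w=np.array([[x+a*np.cos(t)-b*np.sin(t),y+a*np.sin(t)+b*np.cos(t),c/1e3]])
        k=C[n];r=cv2.projectPoints(w,k["rvec"],k["tvec"],k["mtx"],None)[0].ravel()
        o.append(r-[u,v])
    return np.array(o)
r=least_squares(lambda p:proj(p).ravel(),[.5,-.3,0,.005],loss="soft_l1",x_scale=.1)
print(r.x,np.degrees(r.x[2]));print(np.round(proj(r.x),1))
x,y,t,q=r.x
b=-.127+q
print("face",x-b*np.sin(t),y+b*np.cos(t))
E
python3 fit.py
```

```text
[ 4.96595181e-01 -5.15076006e-02  1.33487930e-01  3.58177120e-04] 7.648294978873295
[[-0.7  1.2]
 [ 0.5  0.2]
 [-0.2 -0.3]
 [ 0.2 -0.7]
 [ 1.  -1.2]
 [-0.2  0.8]
 [ 0.1  1.1]
 [-0.5  0.3]
 [-0.1 -0.6]
 [ 0.8 -0.4]
 [-0.8 -0.8]
 [-0.5 -0.4]
 [-0.2 -1.4]
 [ 0.3 -1.1]
 [-0.2  0.1]
 [-0.3  0.7]
 [ 0.3 -0.2]
 [ 0.3  1. ]]
face 0.5134501743978509 -0.1770227808478766
```

```bash
cat > st.py <<'E'
from workcell import ctrl
import numpy as np
from scipy.spatial.transform import Rotation as R
T=np.radians(7.65);O=np.array([.4966,-.0515,0])
H=np.array([[np.cos(T),-np.sin(T),0],[np.sin(T),np.cos(T),0],[0,0,1]])
def st(p=True):
    s=ctrl.sense();q=np.array(s["eef_rot"]);M=R.from_quat(q[[1,2,3,0]]).as_matrix()
    h=H.T@(np.array(s["ee_pos"])-O)
    if p:
        print("t",round(s["time"],2),"holder mm",np.round(h*1e3,2),"F_h",np.round(H.T@s["wrist_force"],2),"w",round(s["grip_width"],4))
    return s,M,h
if __name__=="__main__":
    s,M,h=st();print(np.round(M,3));print("tool axes in holder\n",np.round(H.T@M,3),np.round(s["joints"],2))
    g=M.T@H@(np.array([0,-.18,.1])-h);print("to hover(0,-180,100):",np.round(g,4))
    g=M.T@H@(np.array([0,-.16,.037])-h);print("to pre(0,-160,37):",np.round(g,4))
E
python3 st.py
```

```text
t 0.1 holder mm [-376.6  -472.66  230.23] F_h [-0.62 -0.15  0.5 ] w 0.0856
[[ 0.311 -0.     0.951]
 [-0.951  0.002  0.311]
 [-0.002 -1.     0.   ]]
tool axes in holder
 [[ 0.181 -0.     0.983]
 [-0.983  0.002  0.181]
 [-0.002 -1.     0.   ]] [-1.31  0.09  1.23  0.    1.82 -0.06]
to hover(0,-180,100): [-0.2193  0.1307  0.4234]
to pre(0,-160,37): [-0.2389  0.1937  0.427 ]
```

```bash
python3 - <<'E'
from workcell import ctrl
import cv2,numpy as np
k=ctrl.calibration("side");R_,_=cv2.Rodrigues(k["rvec"]);c=-R_.T@k["tvec"]
for u,v in((378,140),(412,155),(448,142),(450,155),(415,205),(353,230)):
    d=R_.T@np.linalg.inv(k["mtx"])@[u,v,1]
    print(u,v,np.round(c-d*c[2]/d[2],3))
E
python3 -m inch '{"offset":[[-0.04,0,0.08],[-0.08,0.01,0.16],[-0.12,0.02,0.24],[-0.12,0.02,0.24],[-0.12,0.02,0.24]],"dr":[[0,5,0],[0,10.4,0],[0,10.4,0],[0,10.4,0],[0,10.4,0]],"gripper":[1,1,1,1,1]}' 20; python3 st.py
```

```text
378 140 [ 0.595 -0.366  0.   ]
412 155 [ 0.481 -0.373  0.   ]
448 142 [ 0.44  -0.506  0.   ]
450 155 [ 0.402 -0.451  0.   ]
415 205 [ 0.357 -0.194  0.   ]
353 230 [ 0.415 -0.011  0.   ]
time: 0.52
ee_pos: [0.3349, -0.4228, 0.2162]
eef_rot: [0.532, -0.532, 0.466, -0.465]
wrist_force: [0.7, -0.4, 0.7]
grip_width: 0.0256
t 0.52 holder mm [-209.66 -346.43  216.16] F_h [ 0.6  -0.47  0.68] w 0.0256
[[ 0.133 -0.     0.991]
 [-0.991  0.001  0.133]
 [-0.001 -1.    -0.   ]]
tool axes in holder
 [[ 0.    -0.     1.   ]
 [-1.     0.001  0.   ]
 [-0.001 -1.    -0.   ]] [-0.96 -0.07  1.42  0.    1.79  0.47]
to hover(0,-180,100): [-0.1663  0.1162  0.2097]
to pre(0,-160,37): [-0.1863  0.1792  0.2097]
```

```bash
python3 -m inch '{"offset":[[-0.03,0.01,0.04],[-0.06,0.02,0.08],[-0.09,0.03,0.12],[-0.12,0.04,0.16],[-0.15,0.05,0.19]],"dr":[[0,0,0],[0,0,0],[0,0,0],[0,0,0],[0,0,0]],"gripper":[1,1,1,1,1]}'; python3 -m inch '{"offset":[[0,0.02,0.01],[0,0.04,0.02],[0,0.06,0.02],[0,0.06,0.02],[0,0.06,0.02]],"dr":[[0,0,0],[0,0,0],[0,0,0],[0,0,0],[0,0,0]],"gripper":[1,1,1,1,1]}';python3 st.py
python3 - <<'E'
from workcell import ctrl
import cv2
for n in("scene","side","wrist"): cv2.imwrite(f"pics/{n}1.png",ctrl.read_camera(n))
E
```

```text
time: 0.93
ee_pos: [0.4784, -0.2774, 0.1745]
eef_rot: [-0.532, 0.532, -0.465, 0.465]
wrist_force: [0.2, -1.0, 0.2]
grip_width: -0.0002
time: 1.35
ee_pos: [0.4962, -0.2757, 0.1136]
eef_rot: [-0.532, 0.533, -0.467, 0.464]
wrist_force: [0.3, -0.2, 1.2]
grip_width: -0.0
t 1.35 holder mm [ -30.26 -222.15  113.59] F_h [ 0.32 -0.21  1.23] w -0.0
[[ 0.134 -0.003  0.991]
 [-0.991  0.002  0.134]
 [-0.002 -1.    -0.003]]
tool axes in holder
 [[ 0.001 -0.003  1.   ]
 [-1.     0.002  0.001]
 [-0.002 -1.    -0.003]] [-0.57  0.02  1.52 -0.    1.61  0.87]
to hover(0,-180,100): [-0.0421  0.0136  0.0303]
to pre(0,-160,37): [-0.0619  0.0766  0.0306]
```

View pics/scene1.png

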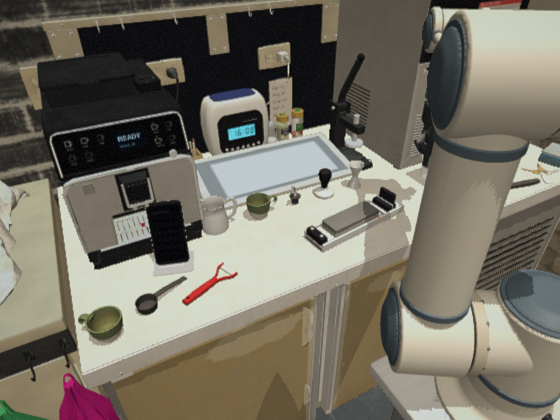

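View pics/wrist1.png

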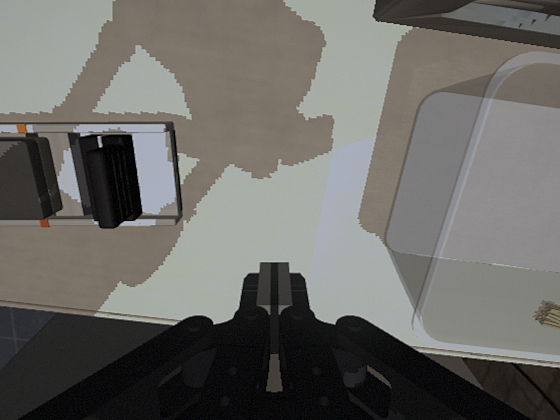

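```bash
python3 - <<'E'
from workcell import ctrl
import cv2,numpy as np
k=ctrl.calibration("wrist");W=np.linalg.inv(k["mount"])
for y in(0,-.01,-.02,-.03,-.04,-.05):
  for x in(-.007,-.0135):
    p=W@[x,y,.011,1];u=k["mtx"]@(p[:3]/p[2]);print(y,x,np.round(u[:2]),end=" ")
  print()
a=cv2.imread("pics/wrist1.png")[230:400,170:380];cv2.imwrite("pics/c3.png",cv2.resize(a,None,fx=3.5,fy=3.5,interpolation=cv2.INTER_CUBIC))
E
```

```text
0 -0.007 [262. 258.] 0 -0.0135 [248. 258.] 
-0.01 -0.007 [261. 268.] -0.01 -0.0135 [246. 268.] 
-0.02 -0.007 [260. 279.] -0.02 -0.0135 [245. 279.] 
-0.03 -0.007 [259. 293.] -0.03 -0.0135 [242. 293.] 
-0.04 -0.007 [258. 308.] -0.04 -0.0135 [240. 308.] 
-0.05 -0.007 [257. 326.] -0.05 -0.0135 [237. 326.]
```

View pics/c3.png

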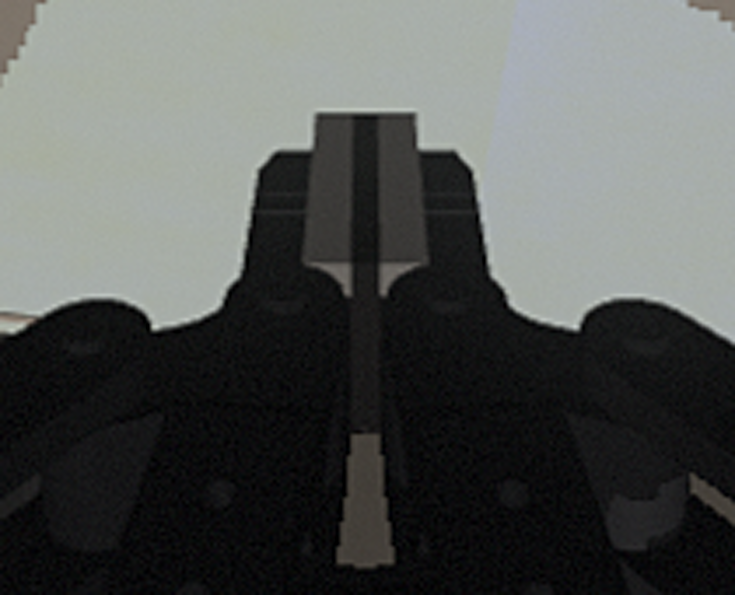

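```bash
python3 -m inch '{"offset":[[-0.01,0.01,0.015],[-0.03,0.02,0.03],[-0.045,0.045,0.031],[-0.045,0.07,0.031],[-0.045,0.081,0.031]],"dr":[[0,0,0],[0,0,0],[0,0,0],[0,0,0],[0,0,0]],"gripper":[1,1,1,1,1]}'; python3 -m inch '{"offset":[[0,0,0],[0,0,0]],"dr":[[0,0,0],[0,0,0]],"gripper":[1,1]}';python3 st.py
python3 - <<'E'
from workcell import ctrl
import cv2
for n in("scene","side"): 
  a=ctrl.read_camera(n);a=a[130:260,280:440];cv2.imwrite(f"pics/{n}2.png",cv2.resize(a,None,fx=4.6,fy=4.6,interpolation=cv2.INTER_CUBIC))
E
```

```text
time: 1.92
ee_pos: [0.5211, -0.2268, 0.0326]
eef_rot: [-0.532, 0.533, -0.466, 0.465]
wrist_force: [-0.3, 0.5, -1.0]
grip_width: 0.0001
time: 2.08
ee_pos: [0.5218, -0.2283, 0.0352]
eef_rot: [0.532, -0.532, 0.465, -0.466]
wrist_force: [1.0, -0.6, 0.1]
grip_width: -0.0002
t 2.08 holder mm [   1.49 -178.57   35.2 ] F_h [ 0.89 -0.69  0.11] w -0.0002
[[ 0.133  0.     0.991]
 [-0.991 -0.     0.133]
 [ 0.    -1.     0.   ]]
tool axes in holder
 [[-0.  0.  1.]
 [-1. -0. -0.]
 [ 0. -1.  0.]] [-0.47  0.06  1.61 -0.    1.47  0.97]
to hover(0,-180,100): [ 0.0015 -0.0648 -0.0015]
to pre(0,-160,37): [-0.0186 -0.0018 -0.0015]
```

View pics/side2.png

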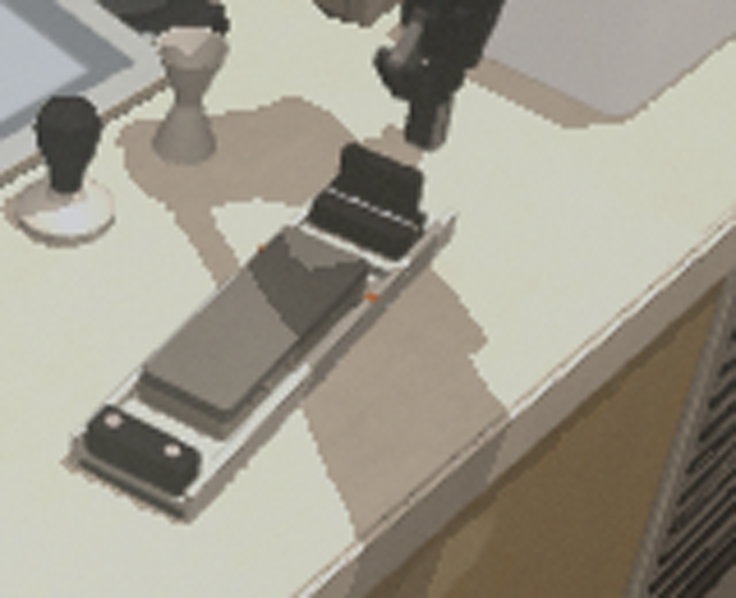

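View pics/scene2.png

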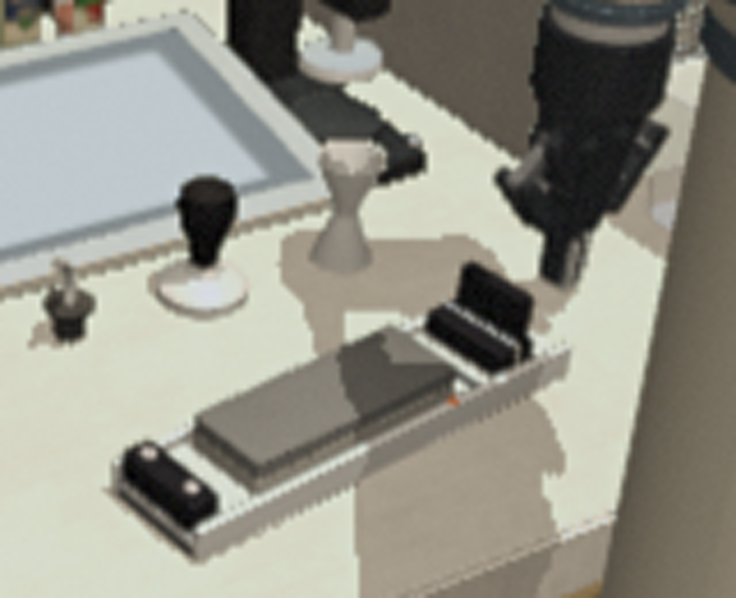

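```bash
python3 -m inch '{"offset":[[-0.01,0.002,-0.001],[-0.02,0.002,-0.0015],[-0.028,0.002,-0.0015],[-0.03,0.002,-0.0015],[-0.03,0.002,-0.0015]],"dr":[[0,0,0],[0,0,0],[0,0,0],[0,0,0],[0,0,0]],"gripper":[1,1,1,1,1]}' >/dev/null; python3 st.py | head -1
for i in 1 2 3; do python3 -m inch '{"offset":[[-0.002,0,0],[-0.004,0,0]],"dr":[[0,0,0],[0,0,0]],"gripper":[1,1]}'>/dev/null; python3 st.py|head -1; done
```

```text
t 2.6 holder mm [   0.21 -146.85   32.59] F_h [0.69 0.42 0.78] w 0.0005
t 2.77 holder mm [ 4.0000e-02 -1.4382e+02  3.2310e+01] F_h [ 0.14 -0.19 -0.2 ] w -0.0003
t 2.93 holder mm [-5.0000e-02 -1.3981e+02  3.2160e+01] F_h [ 0.89 -0.52  0.26] w 0.0002
t 3.1 holder mm [-7.0000e-02 -1.3601e+02  3.2150e+01] F_h [ 0.62 -2.3  -1.03] w 0.0004
```

```bash

for i in 1 2 3 4 5 6 7; do python3 -m inch '{"offset":[[-0.002,0,0]],"dr":[[0,0,0]],"gripper":[1]}'>/dev/null; python3 st.py|head -1; done
python3 - <<'E'
from workcell import ctrl
import cv2
for n in("scene","side"): 
  a=ctrl.read_camera(n);cv2.imwrite(f"pics/{n}3r.png",a);a=a[130:260,280:440];cv2.imwrite(f"pics/{n}3.png",cv2.resize(a,None,fx=4.6,fy=4.6,interpolation=cv2.INTER_CUBIC))
E
```

```text
t 3.18 holder mm [-7.0000e-02 -1.3406e+02  3.2170e+01] F_h [-0.09 -2.17 -1.41] w 0.0
t 3.27 holder mm [-1.0000e-01 -1.3196e+02  3.2150e+01] F_h [ 0.63 -1.51 -1.63] w 0.0002
t 3.35 holder mm [-9.0000e-02 -1.2988e+02  3.2170e+01] F_h [-0.83 -2.3  -0.44] w 0.0002
t 3.43 holder mm [-9.0000e-02 -1.2779e+02  3.2170e+01] F_h [-0.53 -0.93 -0.13] w 0.0002
t 3.52 holder mm [-9.0000e-02 -1.2573e+02  3.2160e+01] F_h [ 0.46 -2.37 -0.62] w 0.0002
t 3.6 holder mm [-1.0000e-01 -1.2367e+02  3.2180e+01] F_h [-0.06 -1.08 -0.95] w 0.0003
t 3.68 holder mm [-1.1000e-01 -1.2166e+02  3.2170e+01] F_h [-1.16 -1.91 -0.25] w -0.0001
```

View pics/side3.png

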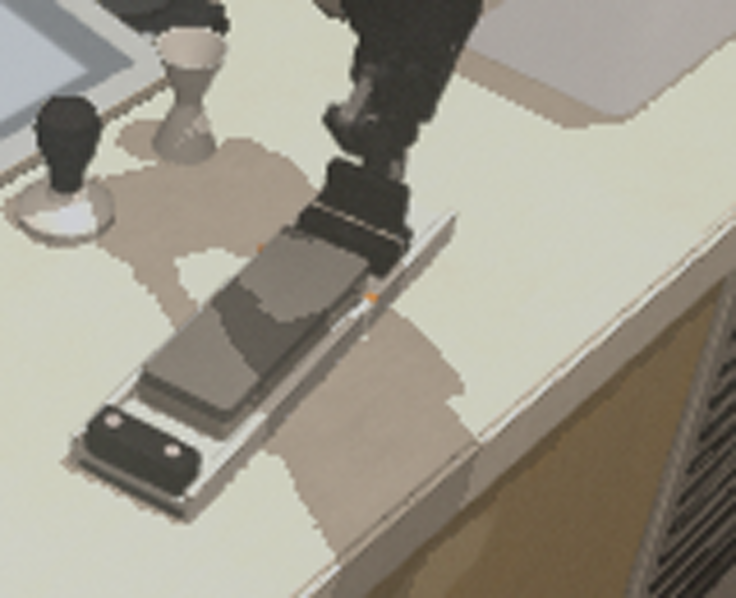

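```bash

for i in 1 2 3 4 ; do python3 -m inch '{"offset":[[-0.002,0,0]],"dr":[[0,0,0]],"gripper":[1]}'>/dev/null; python3 st.py|head -1; done
for i in 1 2 3 4 5 6 7 8; do python3 -m inch '{"offset":[[-0.001,0,0]],"dr":[[0,0,0]],"gripper":[1]}'>/dev/null; python3 st.py|head -1; done

```

```text
t 3.87 holder mm [-1.000e-02 -1.199e+02  3.224e+01] F_h [ 0.55 -1.29  0.31] w 0.0002
t 3.95 holder mm [-1.0000e-02 -1.1786e+02  3.2250e+01] F_h [-0.05 -1.99 -0.42] w -0.0003
t 4.03 holder mm [-3.0000e-02 -1.1576e+02  3.2240e+01] F_h [-0.25 -1.53 -0.24] w 0.0001
t 4.12 holder mm [-2.0000e-02 -1.1355e+02  3.2220e+01] F_h [0.81 0.51 0.49] w 0.0002
t 4.2 holder mm [ 2.0000e-02 -1.1226e+02  3.2240e+01] F_h [-0.48 -0.34  0.05] w -0.0001
t 4.28 holder mm [ 4.0000e-02 -1.1142e+02  3.2260e+01] F_h [-0.39  0.87 -0.41] w 0.0
t 4.37 holder mm [ 4.0000e-02 -1.1057e+02  3.2270e+01] F_h [-0.55 -0.27 -0.34] w 0.0002
t 4.45 holder mm [ 4.0000e-02 -1.1002e+02  3.2290e+01] F_h [ 0.62 -4.36 -0.8 ] w 0.0001
t 4.53 holder mm [ 1.0000e-02 -1.0983e+02  3.2330e+01] F_h [ 1.38 -6.74 -1.83] w 0.0001
t 4.62 holder mm [ 1.0000e-02 -1.0924e+02  3.2340e+01] F_h [-0.2  -7.23 -0.98] w 0.0001
t 4.7 holder mm [-1.0000e-02 -1.0827e+02  3.2330e+01] F_h [ 0.8  -5.67 -1.55] w 0.0002
t 4.78 holder mm [-3.0000e-02 -1.0706e+02  3.2310e+01] F_h [ 0.68 -4.73 -0.99] w -0.0002
```

```bash

for i in 1 2 3 4 5 6 7 8 9 10; do python3 -m inch '{"offset":[[-0.002,0,0]],"dr":[[0,0,0]],"gripper":[1]}'>/dev/null; python3 st.py|head -1; done

```

```text
t 4.87 holder mm [-3.0000e-02 -1.0483e+02  3.2260e+01] F_h [ 0.62 -1.78 -0.11] w 0.0
t 4.95 holder mm [-1.0000e-02 -1.0222e+02  3.2300e+01] F_h [ 0.73 -2.82  0.13] w -0.0002
t 5.03 holder mm [-5.000e-02 -9.987e+01  3.225e+01] F_h [-0.51 -2.14 -0.97] w 0.0
t 5.12 holder mm [-2.000e-02 -9.771e+01  3.228e+01] F_h [-0.08 -2.98  0.19] w 0.0
t 5.2 holder mm [-3.000e-02 -9.562e+01  3.227e+01] F_h [-0.2  -2.46  0.29] w -0.0001
t 5.28 holder mm [-7.000e-02 -9.361e+01  3.224e+01] F_h [ 0.29 -3.19 -0.23] w -0.0002
t 5.37 holder mm [-6.000e-02 -9.158e+01  3.225e+01] F_h [ 0.2  -1.97 -0.02] w -0.0002
t 5.45 holder mm [-7.000e-02 -8.962e+01  3.226e+01] F_h [ 0.19 -2.43  0.03] w 0.0001
t 5.53 holder mm [-6.000e-02 -8.763e+01  3.226e+01] F_h [ 0.06 -3.57  0.92] w 0.0001
t 5.62 holder mm [-8.000e-02 -8.559e+01  3.223e+01] F_h [-0.33 -1.42 -1.2 ] w -0.0004
```

```bash

for i in 1 2 3 4 5; do python3 -m inch '{"offset":[[-0.001,0,0]],"dr":[[0,0,0]],"gripper":[1]}'>/dev/null; python3 st.py|head -1; done

```

```text
t 5.7 holder mm [-7.000e-02 -8.426e+01  3.223e+01] F_h [-0.83 -0.07  0.4 ] w -0.0002
t 5.78 holder mm [-6.000e-02 -8.323e+01  3.215e+01] F_h [-1.27 -0.29  0.62] w -0.0001
t 5.87 holder mm [-7.000e-02 -8.225e+01  3.208e+01] F_h [0.06 0.47 0.35] w 0.0002
t 5.95 holder mm [-7.000e-02 -8.139e+01  3.206e+01] F_h [ 0.48  0.89 -0.36] w 0.0
t 6.03 holder mm [ -0.1  -80.51  32.08] F_h [-0.12  0.96  0.06] w 0.0002
```

```bash
python3 -m inch '{"offset":[[0,0,0],[0,0,0]],"dr":[[0,0,0],[0,0,0]],"gripper":[1,1]}'>/dev/null; python3 st.py|head -1
python3 - <<'E'
from workcell import ctrl
import cv2
for n in("scene","side"): 
  a=ctrl.read_camera(n);cv2.imwrite(f"pics/{n}4r.png",a)
a=cv2.imread("pics/side4r.png")[150:250,285:390];cv2.imwrite("pics/side4.png",cv2.resize(a,None,fx=6,fy=6,interpolation=cv2.INTER_CUBIC))
a=cv2.imread("pics/scene4r.png")[180:255,295:410];cv2.imwrite("pics/scene4.png",cv2.resize(a,None,fx=6.9,fy=6.9,interpolation=cv2.INTER_CUBIC))
E
```

```text
t 6.2 holder mm [-5.000e-02 -8.072e+01  3.216e+01] F_h [-0.03 -0.44  0.01] w -0.0003
```

View pics/side4.png

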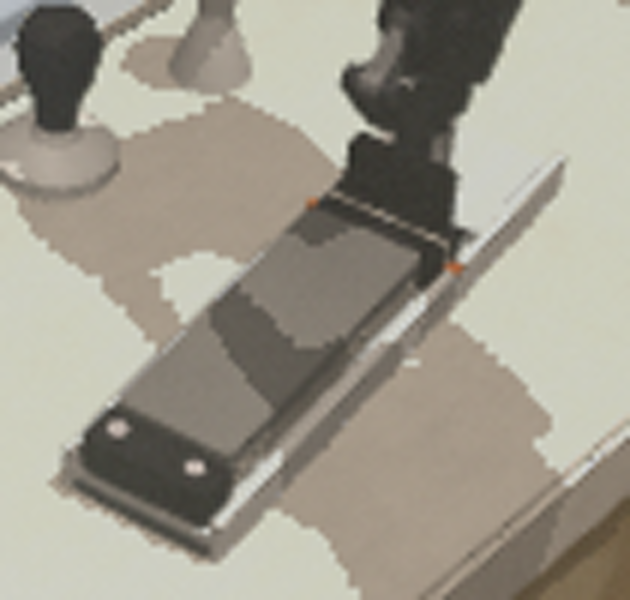

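View pics/scene4.png

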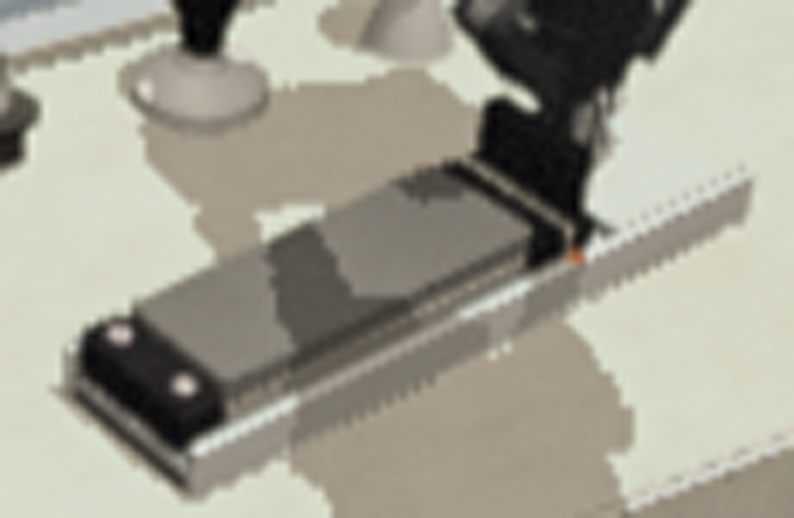

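```bash
for i in 1 2; do python3 -m inch '{"offset":[[-0.0005,0,0]],"dr":[[0,0,0]],"gripper":[1]}'>/dev/null; python3 st.py|head -1;done
```

```text
t 6.38 holder mm [ -0.09 -80.44  32.2 ] F_h [-0.33  0.47 -0.11] w -0.0002
t 6.47 holder mm [-7.000e-02 -8.015e+01  3.221e+01] F_h [ 0.35 -2.42 -0.61] w 0.0001
```

```bash
python3 -m inch '{"offset":[[0.005,0,0],[0.02,0,0],[0.05,0,0],[0.08,0,0],[0.1,0,0]],"dr":[[0,0,0],[0,0,0],[0,0,0],[0,0,0],[0,0,0]],"gripper":[1,1,1,1,1]}'; python3 -m inch '{"offset":[[0,-0.03,0],[0.01,-0.06,-0.02],[0.02,-0.1,-0.04],[0.03,-0.13,-0.06],[0.03,-0.13,-0.06]],"dr":[[0,0,0],[0,0,0],[0,0,0],[0,0,0],[0,0,0]],"gripper":[1,1,1,1,1]}';python3 -m inch '{"offset":[[0,0,0],[0,0,0]],"dr":[[0,0,0],[0,0,0]],"gripper":[1,1]}'>/dev/null; python3 st.py|head -1
python3 - <<'E'
from workcell import ctrl
import cv2
for n in("scene","side"): 
  a=ctrl.read_camera(n);cv2.imwrite(f"pics/{n}5r.png",a)
a=cv2.imread("pics/side5r.png")[150:250,285:390];cv2.imwrite("pics/side5.png",cv2.resize(a,None,fx=6,fy=6,interpolation=cv2.INTER_CUBIC))
a=cv2.imread("pics/scene5r.png")[180:255,295:410];cv2.imwrite("pics/scene5.png",cv2.resize(a,None,fx=6.9,fy=6.9,interpolation=cv2.INTER_CUBIC))
E
```

```text
time: 6.88
ee_pos: [0.5207, -0.2322, 0.0323]
eef_rot: [-0.532, 0.533, -0.465, 0.466]
wrist_force: [0.2, -0.2, -0.3]
grip_width: -0.0001
time: 7.3
ee_pos: [0.4651, -0.2715, 0.1713]
eef_rot: [-0.532, 0.532, -0.462, 0.471]
wrist_force: [0.3, -1.2, 0.5]
grip_width: 0.0002
t 7.47 holder mm [ -60.04 -210.12  162.02] F_h [-0.41  1.06 -1.37] w -0.0003
```

View pics/side5.png

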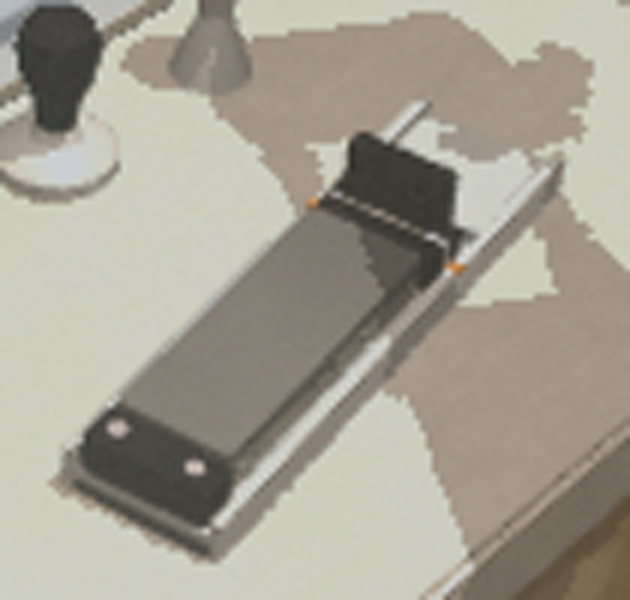

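View pics/scene5.png

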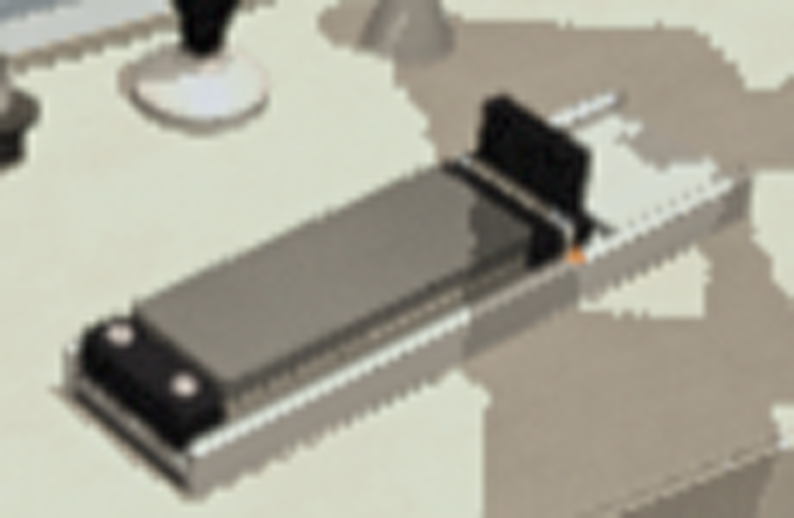

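View pics/side5r.png

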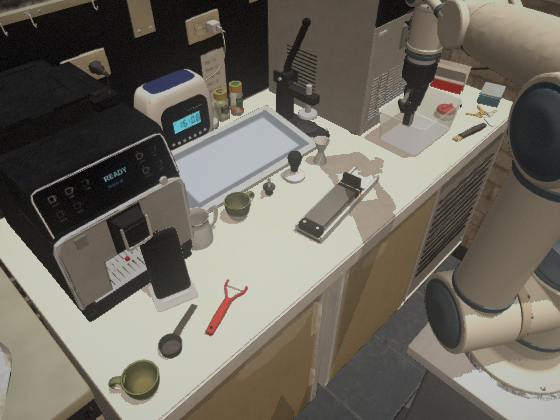

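The white line lies between the orange marks (side crop: about (340,195) to (448,245), with marks at (311,203) and (455,267)). The stone is flat against the fixed jaw, the other objects haven't moved, and the hand is clear.

```bash
python3 - <<'E'
from workcell import ctrl
print(ctrl.hand_in())
E
```

```text
the job is handed in; nothing more can be done
None
```

The jaw is seated in the second, orange-marked notch. With the gripper shut, I pushed it with the fingertip past the first notch, drew the hand back and up, and handed in at about 7.6 s.

**Force and travel:**
- Breaking out of the first notch took about 7 N.
- The force dipped again 30 mm further on. A light touch of about 2.4 N then met the jaw at the TCP reading I expected for it seated in the second notch (-80.2 mm along the holder).
- The jaw was never rammed against the stone; the highest push force I read was about 7 N.

**Final pictures, hand clear:**
- The white line lies between the orange marks, and the stone is flat between the jaws.
- The tamper, jigger, mug, pourer and peeler look unmoved.
- I judged the final pictures by eye and did not fit the jaw position from them again. No check failed or disagreed with another.

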